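# Open the blue scrap can by its pedal and ease the lid shut

### The job

I have a pan of filings for the blue scrap can: press its pedal down with your fingertips until the lid stands wide open, keep it held wide open for a good three seconds while I tip them in, then ease the pedal up slowly so that the lid comes down gently and is fully shut without slamming. Work the lid only by the pedal, never by touching the lid itself. Nothing is to be picked up; leave the red can shut and everything else on the bench where it is.

Things in the scene. Friction and masses are not known exactly. Their poses are not given: they have to be found in the camera images.
- blue_can: the blue scrap can, a bench-top self-closing steel can 200 mm in diameter with a blue lid and a white band, 240 mm high with its lid shut; it is fixed to the bench. Origin: centre of its underside, on the bench. Its -x axis points from the can out to its pedal, its +x axis to the lid's hinge; z up. It may stand on the left or on the right of the red one.
- blue_tread_top (a point): centre of the top face of the blue can's pedal tread, a black rubber-topped plate 60 mm wide (y) and 42 mm deep (x) on a steel lever, 190 mm out from the can's axis, 90 mm from its wall. Axes as the can's, turned with the lever; z up. At rest it is 73 mm above the bench; fully down 33 mm above it and 5 mm farther out: its arc is nearly straight down.
- blue_pedal_angle (a joint): angle of the blue can's pedal lever, rad: 0 at rest (up), 0.21 fully down at its stop. Pressing it takes about 5 to 18 N, most at the start; let go, it flies up.
- blue_lid_angle (a joint): angle of the blue can's lid, rad: 0 shut, 1.03 wide open. It is linked to the pedal (4.9 rad per rad of the pedal, so about 25 rad per metre of travel of the tread) and drops freely under its own weight when the pedal is let up.
- blue_lid: the blue can's lid, a shallow dome 212 mm across. Origin at the middle of its underside, 215 mm above the bench when shut; its hinge lies 143 mm behind that (+x of the can)
- blue_pedal: the blue can's pedal, lever and tread together; origin on its pivot under the can's middle, 28 mm above the bench; axes as blue_tread_top
- red_can: the red oily-waste can with a yellow band, of the same make and size as the blue one and with the same axes; not to be used
- red_lid_angle (a joint): angle of the red can's lid, rad: 0 shut
- offcut: loose sawn aluminium bar offcut, 45 x 30 x 30 mm, lying between the two cans; loose, to be left alone
- oiler: green pump oil can, 72 mm across, with a brass spout up to 150 mm high; loose, to be left alone
- flat_file: flat file with a red handle, about 280 mm long, lying flat; loose, to be left alone
- screwdriver: screwdriver with a red handle, about 200 mm long, lying flat; loose, to be left alone
- blank: flat drilled steel blank, 120 x 50 x 5 mm, lying flat; loose, to be left alone
- hammer: hammer with a wooden handle, about 270 mm long, lying flat; loose, to be left alone
- ink_tin: small tin with a blue label, 58 mm across, 70 mm high; loose, to be left alone

How it is judged:
By the outcome, as a careful person would: the job done as asked, in the order asked, and still so for the second after the job is handed in, with the robot touching nothing.
It also fails if it takes over 45 s, if anything falls off the work surface, if the arm or the gripper's body presses on something with over 40 N, if the wrist force passes 120 N, or if a joint passes its speed limit or range.

### The arm

A 6-joint arm with a two-finger parallel gripper is mounted at the origin on the work surface. World frame = base frame: x ahead of the robot, y to its left, z up, the work surface at z = 0. Lengths are in m, angles in rad, forces in N, time in s.
With the tool pointing down it reaches from about 0.3 to 0.875 m from the base axis. Payload 6.4 kg.
Tool frame: the origin (TCP) lies between the finger pads; the fingertips stand 19 mm ahead of it and the grasp point (between the pads) is the TCP (ctrl.tips_ahead is the z of the fingertips in the tool frame, in m); z points along the fingers, y is the line along which they close (so a half turn about z gives the same grasp; the last joint's range is limited). The gripper opens to 85 mm and grips with 20 to 120 N. Pads are 22 mm wide; open, the fingers measure 114 mm over their backs; the gripper's body (76 mm by 85 mm) begins 54 mm behind the grasp point. The pads swing forward as they close: fully open they stand 13 mm farther back than shut.
Start: joints at [-1.363, 0.181, 1.607, -0, 1.354, -0.206], TCP at [0.231, -0.526, 0.25] pointing down, gripper open.
Joint ranges: [-2.99, 2.99], [-0.89, 2.07], [0.3, 2.58], [-1.14, 4.28], [0, 2.63], [-3.12, 3.12]. Speed limits (rad/s): [2.57, 2.57, 3.01, 3.14, 3.14, 3.14].

### API

Orientations are given as a unit quaternion [w, x, y, z].
In Python, from bench import readout, vision, ctrl gives the robot as it stands.
- The arm moves only by the tool play_rows, never from a script. Its arguments are lists of equal length, an entry for each row: "xyz": the shift along the tool's x, y, z in mm, a list of three; "rot": the turn, a rotation vector about the tool's x, y, z in rad, a list of three; "grip": the opening, from 0 (shut) to 1 (fully open). In form: {"xyz": [[x, y, z], ...], "rot": [[rx, ry, rz], ...], "grip": [grip, ...]}. A call has exactly 10 rows; each row is the pose to reach, as a shift and turn from the pose commanded when the call began, along the tool's axes at that moment; what a row does not reach only later rows make up. A row lasts 1/8 s, in which the tool goes at most 62.5 mm and 10.7 degrees, less where a joint would pass 70% of its speed; a pose out of reach is approached as far as the arm can. A call with a gripper value outside its range is refused whole. The fingers move at their own pace and stop on an object; the grip force is fixed at half the most. Time passes only in rows, so rows that repeat a pose let the fingers close, or fill a call up. It gives the time, the measured TCP pose, the force, the opening and the grip force at its end, in the units of the state.
- readout.get_obs(): the state, without advancing time (a new reading comes with each control period).
- vision.camera(name): name is "scene" or "top" or "wrist"; returns a dict with "color" (384x512x3 uint8, red, green, blue), "depth" (384x512 float32, m along the optical axis (not along the pixel's ray), 0 where there is no reading), "camera_matrix" (3x3 intrinsics, pixels), "extrinsics" (4x4, takes a point from camera to world coordinates); the wrist camera has in their place "hand_eye" (4x4, takes a point from camera to tool coordinates, whose origin is the TCP and whose axes are the flange's). Camera axes: x right, y down, z forward; pixel columns grow to the right and rows downward; lengths in m; the calibration is good to about 2 mm. A picture is of the moment at which its call begins: read the wrist's pose just before it.
- ctrl.hand_in(): hands the job in; it is judged then, once.
The state is a dict: "time_s": time; "q": joint angles; "dq": joint speeds; "joint_efforts": joint torques, N m; "eef_pos": TCP position; "eef_rot": TCP orientation; "wrist_force": force on the tool from outside, world axes, zero at the start; "torque": the same for the moment, N m; "opening": opening from 0.0 (shut) to 1.0 (fully open); "grasp_force": force on a finger pad.
Only numpy, scipy, OpenCV 4.12 (cv2) and the standard library are available. Lean on these libraries where they do the work, as an engineer would, in place of code of your own. Each camera call takes 0.05 s, during which the arm holds its last target. There are 200 camera calls.

## Working session

There is one attempt and no reset: what is moved stays moved. The work goes in short steps, Python scripts to look and compute and a tool call to move; the robot and the scene stay as the last step left them, time stands still between calls to the robot, and variables do not carry over. Pictures are saved under pics/ and viewed, at most 10 in all, crops included, and the job is handed in when it is done.

Besides the shell and the picture viewer there is one more tool, called after "Call:" as name(argument=value, ...) on one line, values as JSON. play_rows: Moves the arm, as the interface text tells. Its arguments: {"type":"object","properties":{"xyz":{"type":"array","items":{"type":"array","items":{"type":"number"}}},"rot":{"type":"array","items":{"type":"array","items":{"type":"number"}}},"grip":{"type":"array","items":{"type":"number"}}},"required":["xyz","rot","grip"]}

```bash
mkdir -p pics
cat > h.py <<'E'
import numpy as np, cv2
from bench import readout, vision, ctrl
def snap(n,f):
    c=vision.camera(n); cv2.imwrite('pics/'+f,c['color'][:,:,::-1]); np.savez('pics/'+n+'.npz',**c); return c
def cloud(c,T):
    d=c['depth'];K=c['camera_matrix'];v,u=np.indices(d.shape)
    P=np.stack([(u-K[0,2])*d/K[0,0],(v-K[1,2])*d/K[1,1],d],-1)
    return P@T[:3,:3].T+T[:3,3]
E
python3 - <<'E'
from h import *
o=readout.get_obs();print(o)
a=snap('scene','s1.png');b=snap('top','t1.png')
cv2.imwrite('pics/both.png',cv2.resize(np.vstack([a['color'],b['color']])[:,:,::-1],None,fx=.78,fy=.78))
E
```

```text
{'time_s': 0.0, 'q': array([-1.36330553e+00,  1.81515064e-01,  1.60799378e+00,  5.71424693e-06,
        1.35377670e+00, -2.06289751e-01]), 'dq': array([ 1.58698569e-03,  7.16340373e-04,  4.81273136e-04,  2.11864391e-03,
        3.70760391e-05, -2.63953284e-04]), 'joint_efforts': array([ 9.08985953e-05, -4.44871902e+01, -3.51337302e+01, -3.25584115e-04,
        8.97633639e-03, -6.73002816e-06]), 'eef_pos': array([ 0.23110924, -0.52596   ,  0.24940559]), 'eef_rot': array([-8.46445411e-04,  9.78674214e-01,  2.05416810e-01,  2.28127437e-06]), 'wrist_force': array([ 0.55645051,  0.05688769, -0.06829108]), 'torque': array([ 0.01409029, -0.01129668,  0.00122113]), 'grasp_force': 0.0, 'opening': 1.002546764384427}
```

View pics/both.png

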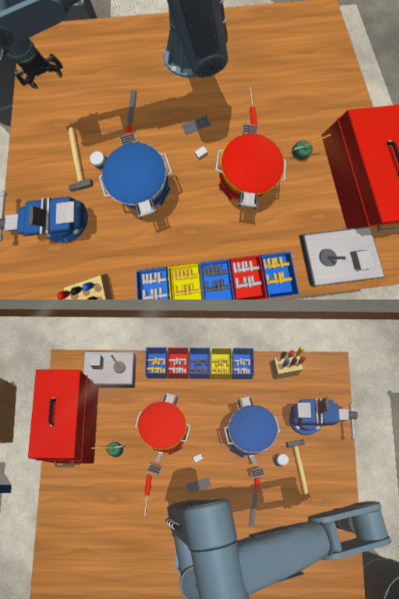

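The blue can is on the robot's right (top view: lid at about px (324,165), tread about (328,222)), pedal toward the robot, with the file lying close to the tread. Measuring.

Run:
```python
from h import *
ld=lambda n:dict(np.load(f'pics/{n}.npz'))
for n in('scene','top'):
    c=ld(n);P=cloud(c,c['extrinsics']);C=c['color'].astype(int)
    X,Y,Z=P[...,0],P[...,1],P[...,2]
    m=(C[...,2]>C[...,0]+40)&(Z>.2)&(Z<.26)&(X>.3)&(X<.9)
    pts=P[m]; (cx,cy),r=cv2.minEnclosingCircle(pts[:,:2].astype(np.float32)); print(n,'lid',cx,cy,r,np.median(pts,0))
    d=np.hypot(X-cx,Y-cy)
    t=(Z>.05)&(Z<.09)&(d>.15)&(d<.225)
    for lo in(.062,.05):
        k,lab,st,ce=cv2.connectedComponentsWithStats((t&(Z>lo)).astype(np.uint8))
        for i in range(1,k):
            if st[i,4]>25: q=P[lab==i]; R=cv2.minAreaRect(q[:,:2].astype(np.float32)*1000); print(lo,st[i],q.mean(0),np.median(q[:,2]),R)
c=ld('top');a=cv2.resize(c['color'][130:290,240:420,::-1],None,fx=4,fy=3.7);cv2.imwrite('pics/z.png',a[:600])
```

```text
scene lid 0.6478542685508728 -0.3536382019519806 0.22824862599372864 [ 0.6085722  -0.23745439  0.23519397]
0.062 [155 182  11   5  29] [ 0.43463021 -0.29968984  0.07164038] 0.07249374924690843 ((437.2447204589844, -298.1467590332031), (33.76469039916992, 13.154165267944336), 75.05362701416016)
0.062 [115 195  19  17 229] [ 0.48360661 -0.40903317  0.06947925] 0.06965872533893536 ((482.0325927734375, -410.2379150390625), (50.00312042236328, 52.257781982421875), 20.244945526123047)
0.062 [198 226  18  37  72] [ 0.65270539 -0.15952988  0.07950445] 0.07848204628675748 ((646.5523071289062, -158.54241943359375), (18.868711471557617, 116.05321502685547), 61.78883743286133)
0.05 [155 182  11   5  29] [ 0.43463021 -0.29968984  0.07164038] 0.07249374924690843 ((437.2447204589844, -298.1467590332031), (33.76469039916992, 13.154165267944336), 75.05362701416016)
0.05 [115 195  20  18 260] [ 0.48438501 -0.4075428   0.0679839 ] 0.06920775916570021 ((482.97320556640625, -408.794189453125), (51.10038375854492, 54.78351593017578), 4.945270538330078)
0.05 [198 226  19  37  96] [ 0.65369755 -0.15919897  
[... 858 characters left out ...]
02  0.06066529] 0.058707744825537755 ((646.4092407226562, -536.0887451171875), (69.17855834960938, 18.268692016601562), 89.952880859375)
0.05 [295 185  36  16  61] [ 0.51724754 -0.203504    0.07411251] 0.07715580114329335 ((518.2659912109375, -212.67921447753906), (137.7764434814453, 31.335147857666016), 72.48501586914062)
0.05 [354 198  16  15 182] [ 0.4809937  -0.40521131  0.06878177] 0.06975251629450274 ((481.0017395019531, -407.1814270019531), (52.35124206542969, 52.757240295410156), 19.457151412963867)
0.05 [322 204   8   8  43] [ 0.46916166 -0.26975556  0.05878222] 0.06004205268238416 ((470.23052978515625, -269.974365234375), (28.20821762084961, 21.192394256591797), 10.503317832946777)
```

View pics/z.png

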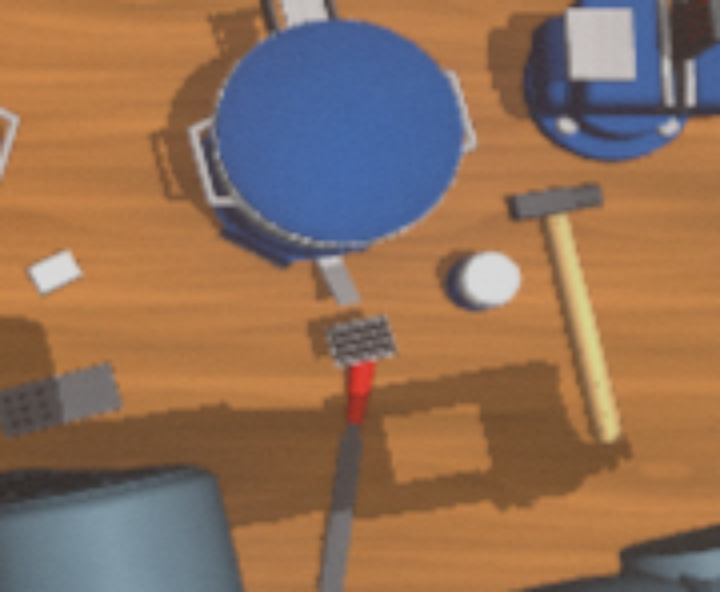

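The crop shows the tread at about top px (330,222), turned slightly, with the file's red handle running up to (perhaps under) its near edge. The lid mask mixed with the vise; redo.

Run:
```python
from h import *
ld=lambda n:dict(np.load(f'pics/{n}.npz'))
for n in('scene','top'):
    c=ld(n);P=cloud(c,c['extrinsics']);C=c['color'].astype(int)
    X,Y,Z=P[...,0],P[...,1],P[...,2]
    m=(C[...,2]>C[...,0]+40)&(Z>.2)&(Z<.26)&(X>.4)&(X<.8)&(Y>-.4)&(Y<-.08)
    pts=P[m]; (cx,cy),r=cv2.minEnclosingCircle(pts[:,:2].astype(np.float32)); print(n,'lid',cx,cy,r)
    t=(Z>.064)&(Z<.085)&(X>.36)&(X<.5)&(Y>-.36)&(Y<-.2)
    k,lab,st,ce=cv2.connectedComponentsWithStats(t.astype(np.uint8))
    for i in range(1,k):
        if st[i,4]>25: q=P[lab==i]; R=cv2.minAreaRect(q[:,:2].astype(np.float32)*1000); print(st[i],q.mean(0),np.median(q[:,2]),R,np.hypot(*(q.mean(0)[:2]-[cx,cy])),np.arctan2(*(q.mean(0)[:2]-[cx,cy])[::-1]))
    f=(C[...,0]>C[...,2]+90)&(C[...,1]<70)&(X>.25)&(X<.5)&(Y>-.4)&(Y<-.2)&(Z<.06)
    print('handle',P[f].min(0),P[f].max(0),P[f].mean(0),f.sum())
```

```text
scene lid 0.6023518443107605 -0.23891444504261017 0.10603583604097366
[153 170  22  17 233] [ 0.41792712 -0.28327699  0.07310823] 0.07325090369946574 ((418.0401306152344, -284.45916748046875), (41.76578903198242, 59.90427017211914), 14.179883003234863) 0.1896853003664003 -2.905531893443192
handle [ 0.33338231 -0.3051554   0.00215586] [ 0.37305785 -0.28058812  0.02747168] [ 0.35435978 -0.28969796  0.02028457] 56
top lid 0.6007809042930603 -0.23646561801433563 0.10464855283498764
[321 215  19  14 181] [ 0.41748618 -0.28221966  0.0730551 ] 0.07302832201804677 ((418.0382080078125, -283.1589660644531), (41.6068115234375, 60.59275817871094), 14.243942260742188) 0.1889190005016306 -2.8969715874326782
handle [ 0.33720167 -0.30013423  0.01360804] [ 0.39474606 -0.27963936  0.03193317] [ 0.36651299 -0.28821114  0.02241231] 77
```

Consistent: the tread centre is (0.418,-0.284,0.073), 190 mm from the can axis (0.601,-0.237), can yaw about 0.24. Before pressing, I want to see from the robot's side whether the file handle is under the tread.

Call:
play_rows(xyz=[[35,-40,0],[75,-85,10],[110,-130,20],[150,-170,30],[150,-170,40],[150,-170,40],[150,-170,40],[150,-170,40],[150,-170,40],[150,-170,40]], rot=[[0,0,0],[0,0.1,0.05],[0,0.25,0.1],[0,0.4,0.17],[0,0.5,0.17],[0,0.5,0.17],[0,0.5,0.17],[0,0.5,0.17],[0,0.5,0.17],[0,0.5,0.17]], grip=[0,0,0,0,0,0,0,0,0,0])

```text
time_s: 1.35
eef_pos: [0.3004, -0.3106, 0.2105]
eef_rot: [-0.051, 0.962, 0.116, 0.242]
wrist_force: [-0.5, -0.1, 0.1]
opening: -0.002
grasp_force: 0.0
```

Run:
```python
from h import *
from scipy.spatial.transform import Rotation as R
o=readout.get_obs();c=snap('wrist','w1.png')
T=np.eye(4);w=o['eef_rot'];T[:3,:3]=R.from_quat(w[[1,2,3,0]]).as_matrix();T[:3,3]=o['eef_pos']
np.save('pics/T.npy',T);print(o['eef_pos'],T[:3,:3].round(3),ctrl.tips_ahead,o['opening'])
P=cloud(c,T@c['hand_eye']);C=c['color'].astype(int)
f=(C[...,0]>C[...,2]+90)&(C[...,1]<70)&(P[...,0]>.25)&(P[...,0]<.5)&(P[...,2]<.06)&(P[...,1]<-.2)
q=P[f];print(q.min(0),q.max(0),q.mean(0)) if len(q) else 0
```

```text
[ 0.30039206 -0.31060827  0.21047005] [[ 0.856  0.248  0.453]
 [ 0.199 -0.968  0.154]
 [ 0.477 -0.041 -0.878]] 0.019 -0.0017330268615916764
[ 0.33315794 -0.30996322  0.01439173] [ 0.41402098 -0.2791136   0.02757609] [ 0.37227706 -0.29248946  0.02119521]
```

View pics/w1.png

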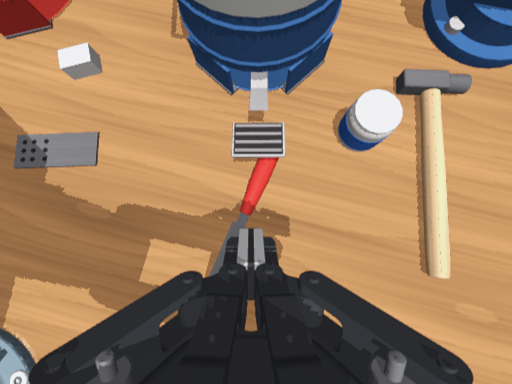

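The wrist view shows the tread at (258,140) with the file handle (265,165) reaching its near edge, possibly under it. Checking heights there.

Run:
```python
from h import *
c=dict(np.load('pics/wrist.npz'));T=np.load('pics/T.npy')
P=cloud(c,T@c['hand_eye']);C=c['color'].astype(int)
f=(C[...,0]>C[...,2]+90)&(C[...,1]<70)&(P[...,2]<.06)
f[:100]=0;f[230:]=0
q=P[f]
for a in np.arange(.32,.43,.008):
    s=q[(q[:,0]>=a)&(q[:,0]<a+.008)]
    if len(s): print(a.round(3),len(s),s[:,1].min().round(4),s[:,1].max().round(4),'z',np.percentile(s[:,2],[5,50,95]).round(4))
for v in range(118,168,2): print(v,[tuple(P[v,u].round(3))+tuple(C[v,u]) for u in(245,268)])
t=(P[...,2]>.06)&(P[...,2]<.085)&(P[...,0]>.37)&(P[...,0]<.46)&(abs(P[...,1]+.284)<.05);print(P[t].mean(0),cv2.minAreaRect(P[t][:,:2].astype(np.float32)*1000))
b=P[(abs(P[...,0]-.40)<.05)&(P[...,1]<-.32)&(P[...,1]>-.34)];print('bench',np.median(b[:,2]))
```

```text
0.328 24 -0.2941 -0.2796 z [0.0159 0.0199 0.0216]
0.336 79 -0.2953 -0.2791 z [0.0166 0.0206 0.0227]
0.344 67 -0.2972 -0.2797 z [0.0162 0.0209 0.0231]
0.352 44 -0.2991 -0.2802 z [0.0173 0.0204 0.0229]
0.36 50 -0.301 -0.2806 z [0.017  0.0208 0.023 ]
0.368 51 -0.3032 -0.2809 z [0.0169 0.0208 0.0238]
0.376 56 -0.3051 -0.2815 z [0.0171 0.0215 0.024 ]
0.384 54 -0.3061 -0.2826 z [0.0182 0.0218 0.0253]
0.392 60 -0.3077 -0.2834 z [0.0176 0.0224 0.0251]
0.4 73 -0.309 -0.2844 z [0.0186 0.023  0.0263]
0.408 31 -0.31 -0.2934 z [0.0188 0.0232 0.0266]
118 [(np.float64(0.465), np.float64(-0.252), np.float64(0.002), np.int64(208), np.int64(157), np.int64(103)), (np.float64(0.473), np.float64(-0.283), np.float64(0.001), np.int64(215), np.int64(164), np.int64(109))]
120 [(np.float64(0.463), np.float64(-0.252), np.float64(0.002), np.int64(217), np.int64(166), np.int64(110)), (np.float64(0.47), np.float64(-0.284), np.float64(0.001), np.int64(205), np.int64(154), np.int64(101))]
122 [(np.float64(0.433), np.float64(-0.264), np.float64(0.069), np.int64(197), np.int64(157), np.int64(123)), (np.float64(0.438)
[... 4216 characters left out ...]
(100)), (np.float64(0.404), np.float64(-0.3), np.float64(0.025), np.int64(237), np.int64(77), np.int64(71))]
164 [(np.float64(0.401), np.float64(-0.268), np.float64(-0.001), np.int64(206), np.int64(156), np.int64(103)), (np.float64(0.402), np.float64(-0.3), np.float64(0.025), np.int64(237), np.int64(76), np.int64(70))]
166 [(np.float64(0.398), np.float64(-0.269), np.float64(0.001), np.int64(204), np.int64(154), np.int64(101)), (np.float64(0.399), np.float64(-0.301), np.float64(0.024), np.int64(237), np.int64(73), np.int64(67))]
[ 0.41719942 -0.28372842  0.07321694] ((428.9617919921875, -280.7325439453125), (67.84013366699219, 59.84410858154297), 13.495562553405762)
bench 0.000513182548840585
```

Run:
```python
from h import *
from scipy.spatial.transform import Rotation as R
T=np.load('pics/T.npy');a=.245;c,s=np.cos(a),np.sin(a)
D=np.array([[c,s,0],[s,-c,0],[0,0,-1]])
print('rot',R.from_matrix(T[:3,:3].T@D).as_rotvec())
for z in(.18,.115): print((T[:3,:3].T@(np.array([.4175,-.2837,z])-T[:3,3])*1000).round(1))
```

```text
rot [-0.04190855 -0.49725549 -0.00410967]
[91.1  4.3 84. ]
[ 60.1   7.  141. ]
```

Call:
play_rows(xyz=[[30,1,25],[60,3,55],[91,4,84],[91,4,84],[81,5,103],[70,6,122],[60,7,141],[60,7,141],[60,7,141],[60,7,141]], rot=[[-0.01,-0.15,0],[-0.03,-0.32,0],[-0.042,-0.497,-0.004],[-0.042,-0.497,-0.004],[-0.042,-0.497,-0.004],[-0.042,-0.497,-0.004],[-0.042,-0.497,-0.004],[-0.042,-0.497,-0.004],[-0.042,-0.497,-0.004],[-0.042,-0.497,-0.004]], grip=[0,0,0,0,0,0,0,0,0,0])

```text
time_s: 2.65
eef_pos: [0.4175, -0.2845, 0.1161]
eef_rot: [0.001, 0.993, 0.122, 0.001]
wrist_force: [-0.4, -0.5, -0.5]
opening: -0.001
grasp_force: 0.0
```

Call:
play_rows(xyz=[[0,0,12],[0,0,20],[0,0,24],[0,0,28],[-1,0,32],[-2,0,36],[-3,0,41],[-3.5,0,46],[-4,0,51],[-4,0,55]], rot=[[0,0,0],[0,0,0],[0,0,0],[0,0,0],[0,0,0],[0,0,0],[0,0,0],[0,0,0],[0,0,0],[0,0,0]], grip=[0,0,0,0,0,0,0,0,0,0])

```text
time_s: 3.9
eef_pos: [0.4128, -0.2846, 0.0596]
eef_rot: [-0.0, 0.993, 0.122, -0.001]
wrist_force: [-5.0, 0.3, 5.2]
opening: -0.007
grasp_force: 3.3
```

```bash
cat > lid.py <<'E'
from h import *
o=readout.get_obs();print(o['time_s'],o['eef_pos'],o['wrist_force'])
a=vision.camera('scene');b=vision.camera('top')
cen=np.array([.601,-.237]);ax=np.array([np.cos(.245),np.sin(.245)])
for n,c in(('scene',a),('top',b)):
    P=cloud(c,c['extrinsics']);C=c['color'].astype(int)
    X=(P[...,:2]-cen)@ax; Y=(P[...,:2]-cen)@[-ax[1],ax[0]]
    m=(C[...,2]>C[...,0]+40)&(C[...,2]>C[...,1]+20)&(P[...,2]>.19)&(P[...,2]<.5)&(abs(X)<.25)&(abs(Y)<.12)
    x,z=X[m],P[...,2][m]; k=np.polyfit(x,z,1)if len(x)>20 else 0
    print(n,m.sum(),'slope ang',-np.arctan(k[0]) if len(x)>20 else 0,'x',x.min(),x.max(),'z',z.min(),z.max(), 'edge ang',np.arctan2(z.max()-.215,.143-x[z.argmax()]))
v=np.vstack([a['color'][130:290,80:260],b['color'][130:290,240:420]])[:,:,::-1]
import sys
if len(sys.argv)>1: cv2.imwrite('pics/'+sys.argv[1],cv2.resize(v,None,fx=1.85,fy=1.85))
E
python3 lid.py l1.png
```

```text
3.9 [ 0.41275585 -0.28455502  0.05959251] [-4.99536908  0.25920054  5.21187127]
scene 5687 slope ang 0.8169971510395444 x -0.018445773892663546 0.12517632175929208 z 0.25339945702146127 0.4099510817142822 edge ang 0.9190808648722433
top 1453 slope ang -0.05532062452360898 x -0.09735128050324943 0.09946005752436175 z 0.19206573011999017 0.4162357095044835 edge ang 0.9300962353880381
```

Call:
play_rows(xyz=[[0,0,2],[0,0,4],[-0.5,0,5],[-0.5,0,6],[-0.5,0,6],[-0.5,0,6],[-0.5,0,6],[-0.5,0,6],[-0.5,0,6],[-0.5,0,6]], rot=[[0,0,0],[0,0,0],[0,0,0],[0,0,0],[0,0,0],[0,0,0],[0,0,0],[0,0,0],[0,0,0],[0,0,0]], grip=[0,0,0,0,0,0,0,0,0,0])

```text
time_s: 5.25
eef_pos: [0.4126, -0.2845, 0.0545]
eef_rot: [-0.001, 0.993, 0.122, -0.0]
wrist_force: [-6.7, 3.1, 12.7]
opening: 0.0
grasp_force: 6.8
```

```bash
python3 lid.py l2.png
```

```text
5.25 [ 0.41263767 -0.28452464  0.05454091] [-6.7146466  3.0652809 12.7376334]
scene 5464 slope ang 0.4936282014398608 x -0.09812539508301027 0.12992538230400255 z 0.1900605740051382 0.42823846278681565 edge ang 1.033787509791287
top 925 slope ang -0.7687816184029207 x -0.09761222131196198 0.08459062764065377 z 0.1900802775151833 0.4295825881498534 edge ang 1.0302402081062787
```

View pics/l2.png

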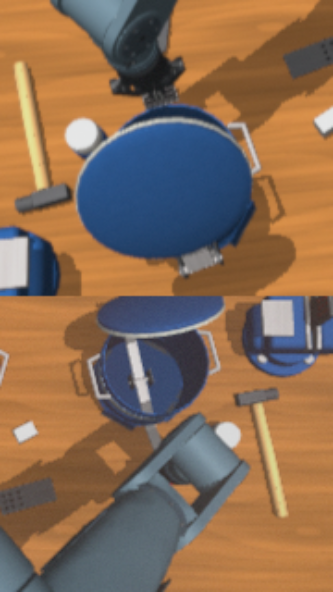

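The pictures show the lid standing steeply open (scene crop (165,190)); getting its angle exactly, since the force has grown.

```bash
sed -i 's/P\[...,2\]>.19)/P[...,2]>.235)/' lid.py
cat >> lid.py <<'E'
P=cloud(a,a['extrinsics']);X=(P[...,:2]-cen)@ax; Y=(P[...,:2]-cen)@[-ax[1],ax[0]];C=a['color'].astype(int)
m=(C[...,2]>C[...,0]+40)&(P[...,2]>.235)&(P[...,2]<.5)&(abs(X)<.25)&(abs(Y)<.03)
q=np.c_[X[m],P[...,2][m]]; s=(q-q.mean(0)); print('pca',np.arctan2(*np.linalg.svd(s,full_matrices=0)[2][0][::-1]),len(q))
E
python3 lid.py
```

```text
5.35 [ 0.41264556 -0.28451571  0.05453455] [-6.44720674  3.05025506 12.83927167]
scene 5344 slope ang 0.9350642878594766 x 0.007340121878411878 0.13008003206765553 z 0.26025375703978804 0.42839988977073684 edge ang 1.024748793105154
top 855 slope ang 0.7902619568883198 x 0.008101038769124621 0.08485817084155232 z 0.3502060979741335 0.43178971140554134 edge ang 1.033652726744187
pca -0.28140510659396023 2304
```

Call:
play_rows(xyz=[[0,0,0.5],[0,0,1],[0,0,1.5],[0,0,1.5],[0,0,1.5],[0,0,1.5],[0,0,1.5],[0,0,1.5],[0,0,1.5],[0,0,1.5]], rot=[[0,0,0],[0,0,0],[0,0,0],[0,0,0],[0,0,0],[0,0,0],[0,0,0],[0,0,0],[0,0,0],[0,0,0]], grip=[0,0,0,0,0,0,0,0,0,0])

```text
time_s: 6.7
eef_pos: [0.4127, -0.2846, 0.0541]
eef_rot: [-0.001, 0.993, 0.122, -0.0]
wrist_force: [-9.8, 6.4, 24.8]
opening: -0.001
grasp_force: 12.7
```

```bash
python3 lid.py
python3 - <<'E'
from h import *
c=snap('wrist','w2.png')
cv2.imwrite('pics/w2.png',c['color'][:,:,::-1])
E
```

```text
6.7 [ 0.41270894 -0.28461482  0.05412241] [-9.77457238  6.38631813 24.80991422]
scene 5318 slope ang 0.9413897326974607 x 0.009510939681906342 0.13057623886694364 z 0.2611108233637591 0.42927074142948285 edge ang 1.0461787017184343
top 807 slope ang 0.786267363675576 x 0.009206084176207774 0.08291413310654128 z 0.3534862308794231 0.43162616766705186 edge ang 1.044998817612436
pca -0.27024590666016685 2306
```

View pics/w2.png

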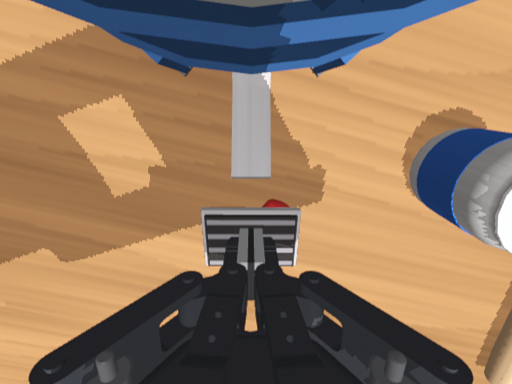

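The wrist view shows the file handle's butt (275,204) poking out beyond the tread, so it is underneath. I'll fit the lid angle by rotating the shut-lid cloud about its hinge.

```bash
cat > fit.py <<'E'
from h import *
from scipy.spatial import cKDTree
def pts(c,zmin):
    P=cloud(c,c['extrinsics']);C=c['color'].astype(int);d=P-[.6015,-.2375,0];a=.245
    L=np.stack([d[...,0]*np.cos(a)+d[...,1]*np.sin(a),-d[...,0]*np.sin(a)+d[...,1]*np.cos(a),P[...,2]],-1)
    m=(C[...,2]>C[...,0]+40)&(L[...,2]>zmin)&(L[...,2]<.5)&(abs(L[...,0])<.2)&(abs(L[...,1])<.115)
    return L[m]
A=pts(dict(np.load('pics/scene.npz')),.2);B=pts(vision.camera('scene'),.235)
h=np.array([.143,0,.215])
r=[]
for t in np.arange(0,1.12,.01):
    c,s=np.cos(t),np.sin(t);Q=(A-h)@np.array([[c,0,-s],[0,1,0],[s,0,c]]) .T
    # open: -x point goes up
    Q=Q if 0 else np.stack([(A-h)[:,0]*c+(A-h)[:,2]*s,(A-h)[:,1],-(A-h)[:,0]*s+(A-h)[:,2]*c],1)
    d=cKDTree(Q+h).query(B)[0];r.append((np.mean(np.minimum(d,.02)),t))
print(sorted(r)[:3])
E
python3 fit.py
```

```text
[(np.float64(0.002662492281337011), np.float64(0.99)), (np.float64(0.0026669314479521467), np.float64(0.98)), (np.float64(0.0031107666720367293), np.float64(1.0))]
```

Lid at about 0.985–1.03 rad, at hard contact: wide open. Holding.

Call:
play_rows(xyz=[[0,0,0],[0,0,0],[0,0,0],[0,0,0],[0,0,0],[0,0,0],[0,0,0],[0,0,0],[0,0,0],[0,0,0]], rot=[[0,0,0],[0,0,0],[0,0,0],[0,0,0],[0,0,0],[0,0,0],[0,0,0],[0,0,0],[0,0,0],[0,0,0]], grip=[0,0,0,0,0,0,0,0,0,0])

```text
time_s: 8.15
eef_pos: [0.4127, -0.2846, 0.0541]
eef_rot: [-0.001, 0.993, 0.122, -0.0]
wrist_force: [-10.4, 7.0, 24.6]
opening: 0.003
grasp_force: 12.7
```

Call:
play_rows(xyz=[[0,0,0],[0,0,0],[0,0,0],[0,0,0],[0,0,0],[0,0,0],[0,0,0],[0,0,0],[0,0,0],[0,0,0]], rot=[[0,0,0],[0,0,0],[0,0,0],[0,0,0],[0,0,0],[0,0,0],[0,0,0],[0,0,0],[0,0,0],[0,0,0]], grip=[0,0,0,0,0,0,0,0,0,0])

```text
time_s: 9.4
eef_pos: [0.4127, -0.2846, 0.0541]
eef_rot: [-0.001, 0.993, 0.122, -0.0]
wrist_force: [-10.9, 6.1, 25.6]
opening: -0.002
grasp_force: 12.7
```

Call:
play_rows(xyz=[[0,0,0],[0,0,0],[0,0,0],[0,0,0],[0,0,0],[0,0,0],[0,0,0],[0,0,0],[0,0,0],[0,0,0]], rot=[[0,0,0],[0,0,0],[0,0,0],[0,0,0],[0,0,0],[0,0,0],[0,0,0],[0,0,0],[0,0,0],[0,0,0]], grip=[0,0,0,0,0,0,0,0,0,0])

```text
time_s: 10.65
eef_pos: [0.4127, -0.2846, 0.0541]
eef_rot: [-0.001, 0.993, 0.122, -0.0]
wrist_force: [-9.4, 6.2, 25.3]
opening: -0.002
grasp_force: 12.7
```

```bash
python3 fit.py
```

```text
[(np.float64(0.002634950598617891), np.float64(0.99)), (np.float64(0.002644888036671318), np.float64(0.98)), (np.float64(0.0030989346278011446), np.float64(1.0))]
```

Call:
play_rows(xyz=[[0,0,-0.5],[0,0,-1.2],[0,0,-2.1],[0.1,0,-3],[0.2,0,-4],[0.2,0,-5],[0.3,0,-6],[0.4,0,-7],[0.5,0,-8],[0.5,0,-9]], rot=[[0,0,0],[0,0,0],[0,0,0],[0,0,0],[0,0,0],[0,0,0],[0,0,0],[0,0,0],[0,0,0],[0,0,0]], grip=[0,0,0,0,0,0,0,0,0,0])

```text
time_s: 11.95
eef_pos: [0.4132, -0.2845, 0.0614]
eef_rot: [-0.0, 0.993, 0.122, 0.0]
wrist_force: [-5.5, 1.8, 6.2]
opening: -0.004
grasp_force: 3.0
```

Call:
play_rows(xyz=[[0.1,0,-1],[0.2,0,-2],[0.3,0,-3],[0.4,0,-4],[0.5,0,-5],[0.6,0,-6],[0.7,0,-7],[0.8,0,-8],[0.9,0,-9],[1,0,-10]], rot=[[0,0,0],[0,0,0],[0,0,0],[0,0,0],[0,0,0],[0,0,0],[0,0,0],[0,0,0],[0,0,0],[0,0,0]], grip=[0,0,0,0,0,0,0,0,0,0])

```text
time_s: 13.2
eef_pos: [0.4142, -0.2842, 0.0716]
eef_rot: [-0.0, 0.993, 0.122, 0.0]
wrist_force: [-5.4, 3.4, 8.4]
opening: 0.001
grasp_force: 4.0
```

Call:
play_rows(xyz=[[0.1,0,-0.9],[0.3,0,-1.8],[0.4,0,-2.7],[0.6,0,-3.5],[0.7,0,-4.3],[0.9,0,-5.1],[1,0,-5.9],[1.2,0,-6.6],[1.3,0,-7.3],[1.5,0,-8]], rot=[[0,0,0],[0,0,0],[0,0,0],[0,0,0],[0,0,0],[0,0,0],[0,0,0],[0,0,0],[0,0,0],[0,0,0]], grip=[0,0,0,0,0,0,0,0,0,0])

```text
time_s: 14.45
eef_pos: [0.4155, -0.2839, 0.0796]
eef_rot: [-0.0, 0.993, 0.122, -0.0]
wrist_force: [-7.0, 1.6, 9.1]
opening: 0.0
grasp_force: 4.4
```

```bash
sed -i 's/\.235)/.2)/' fit.py; python3 fit.py
```

```text
[(np.float64(0.002358967182825168), np.float64(0.33)), (np.float64(0.0025136851233764014), np.float64(0.34)), (np.float64(0.0026145283729390838), np.float64(0.32))]
```

Call:
play_rows(xyz=[[0.1,0,-0.6],[0.2,0,-1.2],[0.3,0,-1.8],[0.4,0,-2.4],[0.5,0,-3],[0.6,0,-3.6],[0.7,0,-4.2],[0.8,0,-4.8],[0.9,0,-5.4],[1,0,-6]], rot=[[0,0,0],[0,0,0],[0,0,0],[0,0,0],[0,0,0],[0,0,0],[0,0,0],[0,0,0],[0,0,0],[0,0,0]], grip=[0,0,0,0,0,0,0,0,0,0])

```text
time_s: 15.75
eef_pos: [0.4166, -0.2837, 0.0858]
eef_rot: [-0.0, 0.993, 0.122, -0.0]
wrist_force: [-6.8, 2.1, 9.7]
opening: -0.001
grasp_force: 4.5
```

Call:
play_rows(xyz=[[0.1,0,-0.5],[0.2,0,-1],[0.3,0,-1.5],[0.4,0,-2],[0.5,0,-2.5],[0.6,0,-2.9],[0.7,0,-3.3],[0.8,0,-3.7],[0.9,0,-4.1],[1,0,-4.5]], rot=[[0,0,0],[0,0,0],[0,0,0],[0,0,0],[0,0,0],[0,0,0],[0,0,0],[0,0,0],[0,0,0],[0,0,0]], grip=[0,0,0,0,0,0,0,0,0,0])

```text
time_s: 17.0
eef_pos: [0.4176, -0.2834, 0.0903]
eef_rot: [-0.0, 0.993, 0.122, -0.0]
wrist_force: [-7.5, 2.8, 9.9]
opening: -0.0
grasp_force: 4.7
```

Call:
play_rows(xyz=[[0,0,-0.4],[0,0,-0.8],[0,0,-1.2],[0,0,-1.6],[0,0,-2],[0,0,-2.3],[0,0,-2.6],[0,0,-2.9],[0,0,-3.2],[0,0,-3.5]], rot=[[0,0,0],[0,0,0],[0,0,0],[0,0,0],[0,0,0],[0,0,0],[0,0,0],[0,0,0],[0,0,0],[0,0,0]], grip=[0,0,0,0,0,0,0,0,0,0])

```text
time_s: 18.25
eef_pos: [0.4182, -0.2837, 0.0933]
eef_rot: [0.0, 0.993, 0.122, 0.001]
wrist_force: [-0.5, 0.1, 0.2]
opening: -0.005
grasp_force: 0.0
```

```bash
python3 fit.py
```

```text
[(np.float64(0.002227765651109257), np.float64(0.0)), (np.float64(0.002475996786466379), np.float64(0.01)), (np.float64(0.0030706683765472685), np.float64(0.02))]
```

Shut and unloaded; retreat upwards.

Call:
play_rows(xyz=[[0,0,-3],[0,0,-10],[0,0,-25],[-10,0,-45],[-30,0,-70],[-50,0,-95],[-70,0,-120],[-70,0,-130],[-70,0,-130],[-70,0,-130]], rot=[[0,0,0],[0,0,0],[0,0,0],[0,0,0],[0,0,0],[0,0,0],[0,0,0],[0,0,0],[0,0,0],[0,0,0]], grip=[0,0,0,0,0,0,0,0,0,0])

```text
time_s: 19.55
eef_pos: [0.35, -0.2999, 0.2225]
eef_rot: [-0.001, 0.993, 0.122, 0.0]
wrist_force: [0.8, 0.1, 0.7]
opening: 0.001
grasp_force: 0.0
```

```bash
python3 fit.py; python3 lid.py l9.png | head -1
```

```text
[(np.float64(0.0016826317690441473), np.float64(0.0)), (np.float64(0.0019623178577613336), np.float64(0.01)), (np.float64(0.002576758162879851), np.float64(0.02))]
19.6 [ 0.34988481 -0.29981526  0.22228448] [-0.96509014  1.04489569 -0.04208961]
```

View pics/l9.png

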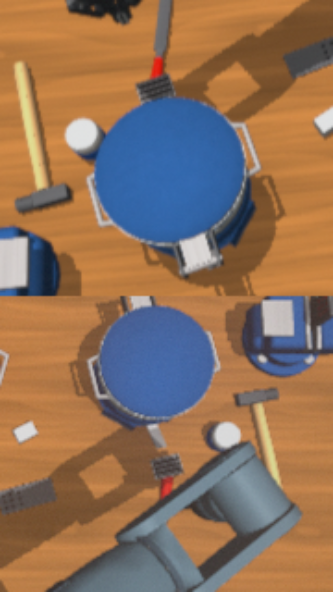

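The lid is shut (scene crop (170,170)), the pedal is back up at (155,88), and the file and the other things are where they were.

```bash
python3 -c "
from bench import ctrl
print(ctrl.hand_in())"
```

```text
the job is handed in; nothing more can be done
None
```

The blue can's lid was opened by its pedal to about 1 rad, held there over 3 s, and eased fully shut, and the job is handed in; the file's handle lay under the tread and may have been what stopped it (about 25 N), but the last picture shows no visible shift in it or anything else near the can.

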